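Row up the blanks against the locking fence

TASK

Get the small steel blanks squared up for marking out: pinch the fence's lock tab and, holding it in, slide the fence all the way forward to its stop toward you and let it lock; lay the blanks from the bench on the plate, spread out along the lane side by side with their long sides toward the fence but well short of it (about 10 cm). Then take the straightedge and push all the blanks together as one row, gathered along its front edge before the row reaches the fence, until they all lie flush with the fence, long sides against it, and lay the straightedge back on its rubber mat along it. Leave the tape, screwdriver and pen where they are.

Things in the scene. Friction and masses are not known exactly. Their poses are not given: they have to be found in the camera images.
- plate: aluminium layout plate fixed on the bench, 16 mm thick (a blank lying on it has its middle 26 mm above the bench). Origin on the bench under the middle of the fence's WORKING face; x away from the robot along the lane, y left along the fence. The lane to lay blanks on: x -0.190 to 0, y -0.145 to 0.145. Behind, a 76 mm wide tongue carries the fence's slide.
- lock_tab (a joint): how far the lock tab is squeezed in, m: 0 = sprung out, its tooth in the plate's rack, fence locked; 0.005 = fully in. The tooth clears the rack above 0.004; the spring takes 5 to 7 N. Let go, it springs into the next notch (10 mm apart). Squeezed, the two plates' middle lies 2.5 mm to the right (-y) of point fence_grip.
- fence_grip (a point): the lock grip behind the fence: two upright plates side by side, each 34 mm long (x), 8 mm thick, tops 55 mm above the plate's top. Right one: dark, fixed to the fence. Left one: grey lock tab, moves 5 mm to the right when both are pinched together across y (28 mm over both, 23 squeezed). Point: midway between them, 42 mm behind the fence's face, 42 mm above the plate's top. Sliding takes 2 N.
- mat: thin black rubber rest mat fixed on the bench, 70 x 290 x 3 mm (x, y, z), where the straightedge is kept. Origin in the middle of its underside.
- straightedge_grip (a point): grip of the straightedge: a flat aluminium bar 280 mm long (y), 40 deep (x), 10 thick, lying flat, 0.28 kg, with an upright grey grip plate 50 mm long (y), 12 thick (x), its top 69 mm above the bar's underside. Point: in the middle of the grip plate, 50 mm above the bar's underside, 30 mm behind its front edge, 10 mm behind the bar's middle; x points to the front edge.
- straightedge_front (a point): middle of the straightedge's front (pushing) edge, 5 mm above its underside; axes as at straightedge_grip: the front faces +x, blanks lie at +x of it.
- fence (a joint): how far the fence has been slid toward the robot from its parked position, m: 0 = parked (back), 0.040 = all the way forward at its stop, the working position. Locked there it has up to 2.5 mm of play back.
- blank0_mid (a point): ground steel block, 20 x 45 x 20 mm (x, y, z), 140 g; this point is its middle, 10 mm above its underside; y along its 45 mm (if it has rolled over on a long side, x and z change places). It lies on the bench left of the plate at the start. May be absent.
- blank1_mid (a point): ground steel block, 20 x 45 x 20 mm (x, y, z), 140 g; this point is its middle, 10 mm above its underside; y along its 45 mm (if it has rolled over on a long side, x and z change places). It lies on the bench left of the plate at the start. May be absent.
- blank2_mid (a point): ground steel block, 20 x 45 x 20 mm (x, y, z), 140 g; this point is its middle, 10 mm above its underside; y along its 45 mm (if it has rolled over on a long side, x and z change places). It lies on the bench left of the plate at the start. May be absent.
- blank3_mid (a point): ground steel block, 20 x 45 x 20 mm (x, y, z), 140 g; this point is its middle, 10 mm above its underside; y along its 45 mm (if it has rolled over on a long side, x and z change places). It lies on the bench right of the plate at the start. May be absent.
- blank4_mid (a point): ground steel block, 20 x 45 x 20 mm (x, y, z), 140 g; this point is its middle, 10 mm above its underside; y along its 45 mm (if it has rolled over on a long side, x and z change places). It lies on the bench left of the plate at the start. May be absent.
- tape_roll_c (a point): roll of masking tape, 96 mm across, 25 mm high, on the bench to the left: a bystander; point at its middle.
- driver_y_c (a point): yellow screwdriver, 152 mm long, on the bench left of the plate: a bystander; point at its middle.
- pen_b_c (a point): black pen, 145 mm long, on the bench near the robot: a bystander; point at its middle.
- fence_face (a point): steel fence across the plate, 280 mm long (y), 12 thick, 20 high, lock grip behind it. Point: middle of its front face, level with the plate's top; moves with the fence; x points away from the robot (to the fence's back), y to the left along the fence. A blank lying flush has its middle at x = -0.010. The fence is locked at the start, parked back.
Things that resemble listed ones, but are neither listed nor needed, are in the scene too. What is shaped like the part that bears blank1_mid but red or yellow is not meant.

How it is judged:
By the outcome, as a careful person would: the job done as asked, in the order asked, and still so for the second after the job is handed in, with the robot touching nothing.
Of blank0, blank1, blank2, blank3, blank4 only 3 to 5 are there at a start; the rules pass over those that are not, and their reading is None.
At some moment in a run one of blank0, blank1, blank2, blank3, blank4, straightedge may be knocked a few centimetres aside while the robot is not near it.
Once in a run the grip may slacken for a moment while it holds something.
It also fails if it takes over 210 s, if anything falls off the work surface, if the arm or the gripper's body presses on something with over 40 N, if the wrist force passes 120 N, or if a joint passes its speed limit or range.

ROBOT

A 6-joint arm with a two-finger parallel gripper is mounted at the origin on a cart in front of the work surface, level with it; the furniture and walls round the work are solid. World frame = base frame: x ahead of the robot, y to its left, z up, the work surface at z = 0. Lengths are in mm, angles in rad, forces in N, time in s.
With the tool pointing down it reaches from about 250 to 775 mm from the base axis. Payload 4 kg.
Tool frame: the origin (TCP) lies between the finger pads; the fingertips stand 25 mm ahead of it and the grasp point (between the pads) lies 6 mm ahead of it; y points along the fingers, z is the direction in which the jaws open and shut, and the axes are right-handed (so a half turn about y gives the same grasp; the last joint's range is limited). The gripper opens to 94 mm and grips with 3 to 60 N. Pads are 16 mm wide; open, the fingers measure 119 mm over their backs; the gripper's body (75 mm by 177 mm) begins 78 mm behind the grasp point.
Start: joints at [-1.449, 0.087, 1.371, -0, 1.684, -0.103], TCP at [122.597, -536.179, 230.506] pointing down, gripper open.
Joint ranges: [-3.1, 3.1], [-0.76, 2.03], [0.27, 2.55], [-1.08, 4.22], [0.17, 2.65], [-2.57, 2.57]. Speed limits (rad/s): [2.79, 2.79, 3.14, 3.14, 3.14, 3.14].

INTERFACE

Orientations are given as a 3x3 rotation matrix whose columns are the frame's x, y, z axes.
In Python, from workcell import manip, optics, order gives the robot as it stands.
- The arm moves only by the tool step_arm, never from a script. Its argument "series" is text: rows parted by semicolons, each of 7 numbers parted by spaces: the turn, a rotation vector about the tool's x, y, z in degrees, then the shift along the tool's x, y, z in cm, then the finger opening in cm, from 0 to 9.4. A call has 1 to 8 rows; each row is the pose to reach, as a shift and turn from the pose commanded when the call began, along the tool's axes at that moment; what a row does not reach only later rows make up. A row lasts 1/8 s, in which the tool goes at most 62.5 mm and 10.7 degrees, less where a joint would pass 70% of its speed; a pose out of reach is approached as far as the arm can. A call with a gripper value outside its range is refused whole. The fingers move at their own pace and stop on an object; the grip force is fixed at half the most. Time passes only in rows, so rows that repeat a pose let the fingers close. It gives the time, the measured TCP pose, the force and the opening at its end, in the units of the state.
- manip.get_obs(): the state, without advancing time (a new reading comes with each control period).
- optics.grab_frame(name): name is "side" or "top"; returns a dict with "img" (400x640x3 uint8, blue, green, red), "range_z" (400x640 float32, mm along the optical axis (not along the pixel's ray), 0 where there is no reading), "mtx" (3x3 intrinsics, pixels), "D" ([k1, k2, p1, p2, k3] as OpenCV has them; the pictures are not rectified), "extrinsics" (4x4, takes a point from camera to world coordinates). Camera axes: x right, y down, z forward; pixel columns grow to the right and rows downward; lengths in mm; the calibration is good to about 2 mm. A picture is of the moment at which its call begins.
- order.sign_off(): hands the job in, once; it reports no verdict.
The state is a dict: "time_s": time; "joint_pos": joint angles; "joint_velocities": joint speeds; "joint_torque": joint torques, N m; "tcp_pos": TCP position; "orientation": TCP orientation; "force": force on the tool from outside, world axes, zero at the start; "wrist_torque": the same for the moment, N m; "finger_gap": finger opening in mm.
Only numpy, scipy, OpenCV 4.12 (cv2) and the standard library are available. Lean on these libraries where they do the work, as an engineer would, in place of code of your own. Each camera call takes 0.05 s, during which the arm holds its last target. There are 200 camera calls.

## Working session

There is one attempt and no reset: what is moved stays moved. The work goes in short steps, Python scripts to look and compute and a tool call to move; the robot and the scene stay as the last step left them, time stands still between calls to the robot, and variables do not carry over. Pictures are saved under pics/ and viewed, about 12 in all and at most 16, crops included, and the job is handed in when it is done.

Besides the shell and the picture viewer there is one more tool, called after "Emit:" as a command line: name --argument value ..., lists and objects as JSON in quotes. step_arm: Moves the arm, as the interface text tells. Its arguments: {"type":"object","properties":{"series":{"type":"string"}},"required":["series"]}

```bash
mkdir -p pics; ls; python3 - <<'E'
from workcell import manip, optics
import cv2,numpy as np
o=manip.get_obs(); print(o['time_s'],o['tcp_pos'],o['orientation'],o['finger_gap'])
for n in('top','side'):
    f=optics.grab_frame(n); cv2.imwrite(f'pics/{n}0.png',f['img']); np.savez(f'{n}0.npz',**f)
    print(n,f['mtx'],f['D'],f['extrinsics'].round(3))
E
```

```text
pics
0.0 [ 122.55413025 -535.65314592  229.31274705] [[-9.74831703e-01 -2.32251397e-04  2.22941914e-01]
 [-2.22941878e-01  2.20362662e-03 -9.74829248e-01]
 [-2.64875282e-04 -9.99997545e-01 -2.19994365e-03]] 94.12340777209216
top [[379.25262172   0.         319.49396929]
 [  0.         379.25262172 200.79324349]
 [  0.           0.           1.        ]] [4.88520613e-05 0.00000000e+00 0.00000000e+00 0.00000000e+00
 0.00000000e+00] [[ 2.600000e-02 -9.990000e-01  2.200000e-02  4.748730e+02]
 [-1.000000e+00 -2.600000e-02 -7.000000e-03  1.066000e+00]
 [ 8.000000e-03 -2.100000e-02 -1.000000e+00  1.030033e+03]
 [ 0.000000e+00  0.000000e+00  0.000000e+00  1.000000e+00]]
side [[426.69651056   0.         317.70533329]
 [  0.         426.69651056 205.47302734]
 [  0.           0.           1.        ]] [-0.01233589  0.          0.          0.          0.        ] [[ 9.840000e-01 -8.600000e-02  1.580000e-01  3.483080e+02]
 [-1.780000e-01 -3.370000e-01  9.250000e-01 -1.050646e+03]
 [-2.700000e-02 -9.380000e-01 -3.460000e-01  4.711080e+02]
 [ 0.000000e+00  0.000000e+00  0.000000e+00  1.000000e+00]]
```

View pics/top0.png

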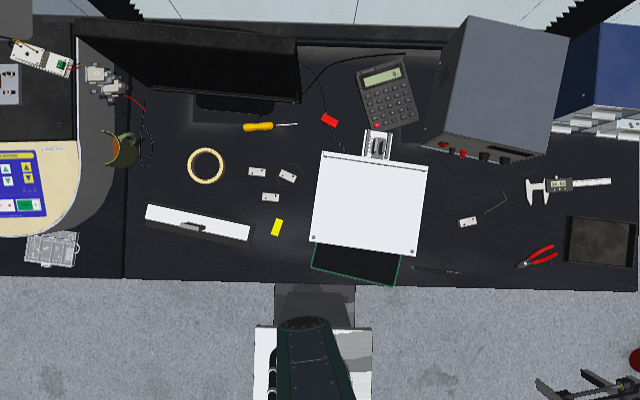

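View pics/side0.png

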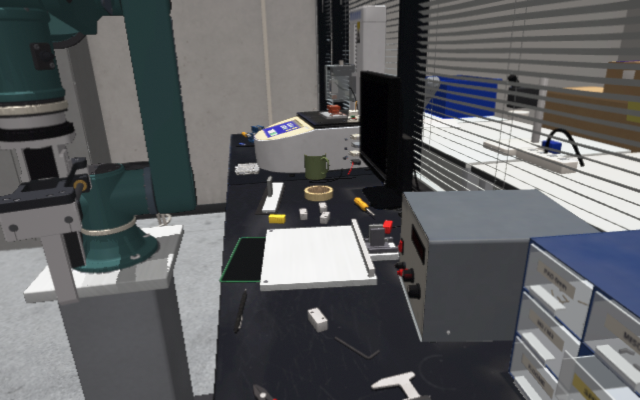

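```bash
cat > h.py <<'E'
from workcell import manip, optics
import cv2,numpy as np
def grab(n='top',save=None):
    f=optics.grab_frame(n)
    if save: np.savez(save,**f)
    return f
def world(f,uv,z=None):
    """pixels -> world; on plane z if given, else by range image"""
    uv=np.atleast_2d(np.array(uv,float)); T=f['extrinsics']
    r=cv2.undistortPoints(uv[:,None],f['mtx'],f['D'])[:,0]; r=np.c_[r,np.ones(len(r))]
    d=r@T[:3,:3].T; o=T[:3,3]
    if z is not None: s=(z-o[2])/d[:,2]
    else: s=np.array([f['range_z'][int(round(v)),int(round(u))] for u,v in uv])
    return o+d*s[:,None]
def pix(f,P):
    T=np.linalg.inv(f['extrinsics']); rv=cv2.Rodrigues(T[:3,:3])[0]
    return cv2.projectPoints(np.atleast_2d(np.array(P,float)),rv,T[:3,3],f['mtx'],f['D'])[0][:,0]
def crop(f,x0,y0,w,h,s,name):
    cv2.imwrite('pics/'+name,cv2.resize(f['img'][y0:y0+h,x0:x0+w],None,fx=s,fy=s,interpolation=cv2.INTER_CUBIC))
E
python3 - <<'E'
from h import *
f=dict(np.load('top0.npz'))
crop(f,140,100,150,150,4,'c1.png'); crop(f,290,110,200,180,4,'c2.png')
print(world(f,[[198,222],[357,200],[375,145],[257,172],[288,176],[271,197],[468,222],[355,270]]).round(0))
E
```

```text
[[ 432.  317.   11.]
 [ 502. -107.   18.]
 [ 641. -143.   70.]
 [ 569.  162.   21.]
 [ 561.   79.   16.]
 [ 503.  123.   21.]
 [ 450. -405.   18.]
 [ 313. -107.    2.]]
```

View pics/c1.png

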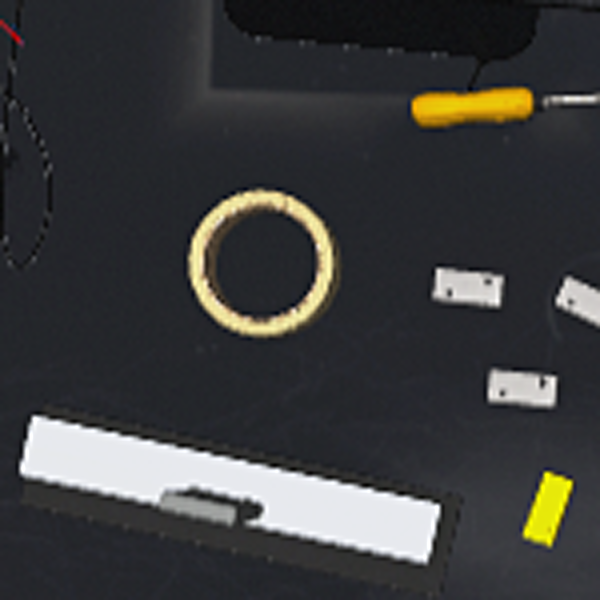

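View pics/c2.png

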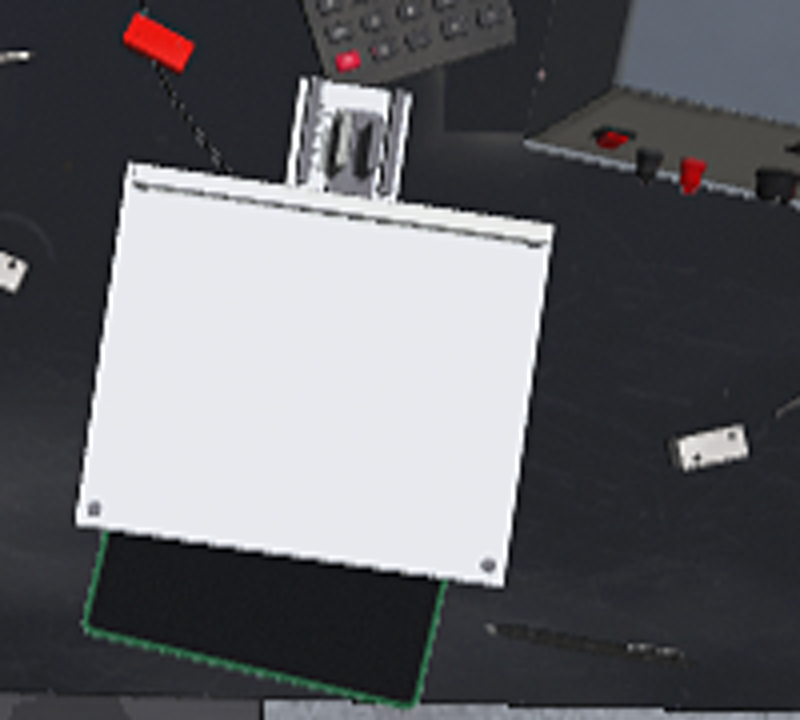

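```bash
cat >> h.py <<'E'
def blanks(f):
    """bright things 12..45 mm high, blank size -> list of (x,y,z,long axis deg)"""
    v,u=np.mgrid[0:400,0:640]; P=world(f,np.c_[u.ravel(),v.ravel()],z=None).reshape(400,640,3)
    im=f['img'].astype(int); m=((im.min(2)>150)&(im.max(2)-im.min(2)<45)&(P[...,2]>8)&(P[...,2]<50)).astype(np.uint8)
    n,l,st,c=cv2.connectedComponentsWithStats(m); out=[]
    for i in range(1,n):
        if 50<st[i,4]<250:
            z=np.median(P[l==i][:,2]); zz=20 if z<28 else 36
            q=world(f,np.argwhere(l==i)[:,::-1],zz)
            (cx,cy),(w,h),a=cv2.minAreaRect(q[:,:2].astype(np.float32)); a=a if w>h else a+90
            out.append((cx,cy,z,(a+90)%180-90,max(w,h),min(w,h),*c[i]))
    return np.array(out)
def go(p,phi=None):
    """shift (cm) and turn (deg) in tool axes from measured pose to TCP p, jaw heading phi deg"""
    o=manip.get_obs(); R=o['orientation']; d=R.T@(np.array(p)-o['tcp_pos'])/10; 
    z=R[:,2]; now=np.degrees(np.arctan2(z[1],z[0])); s='tcp %s phi %.1f gap %.1f t %.1f'%(o['tcp_pos'].round(1),now,o['finger_gap'],o['time_s'])
    tilt=R.T@np.cross(R[:,1],[0,0,-1])
    if phi is not None: s+=' | turn %.2f (tilt fix x %.2f z %.2f)'%((now-phi+180)%360-180,*np.degrees(tilt[[0,2]]))
    print(s,'shift',d.round(2),'F',o['force'].round(1))
E
python3 - <<'E'
from h import *
f=dict(np.load('top0.npz'))
np.set_printoptions(suppress=True)
print(blanks(f).round(1))
fr=world(f,[[309.25,241.25],[415.75,256.25]],16); print('plate front',fr.round(1),np.degrees(np.arctan2(*(fr[0]-fr[1])[[1,0]]))-90)
q=lambda a:np.array(a)/4+[290,110]
print('fence front top edge',world(f,q([[135,183],[550,243]]),36).round(1))
print('plates tops',world(f,q([[342,108],[334,175],[368,110],[360,180]]),71).round(1))
for a in [[340,140],[345,120],[365,130],[360,160],[353,150],[340,165]]: print(a,world(f,q(a)).round(0))
q=lambda a:np.array(a)/4+[140,100]
print('SE bar',world(f,q([[33,415],[440,502],[430,563],[20,475]]),13).round(1))
print('SE grip top',world(f,q([[163,492],[240,508],[235,523],[160,510]]),72).round(1))
print('mat',world(f,q([[462,495],[445,595],[20,505]]),3).round(1))
print('box',world(f,[[425,140],[475,25],[421,146],[540,160],[560,50],[380,80],[250,60],[390,115],[295,95]]).round(0))
E
```

```text
[[ 997.9 -799.3   42.9   86.    94.3   14.8  624.1   21.1]
 [ 825.9 -143.5   22.3  -69.9   51.9   19.6  371.2   80.7]
 [ 706.1 -650.5   24.6   85.9   53.3   14.5  560.8  129.2]
 [ 696.4 -772.6   24.9   82.1   53.8   14.3  605.   134.5]
 [ 571.2  163.3   19.5   85.2   44.1   18.6  256.6  171.2]
 [ 562.2   81.1   19.7   64.9   43.    17.9  287.2  175.5]
 [ 557.8 -579.7    9.2  -89.2   43.1   24.2  533.1  185. ]
 [ 566.9 -732.7    9.3  -84.1   97.1   14.4  591.1  181.7]
 [ 504.8  125.5   19.6  -88.5   42.6   18.6  270.   196.6]
 [ 452.6 -403.9   19.7  -76.1   42.4   18.8  467.9  221.2]]
plate front [[ 388.2   18.    16. ]
 [ 355.4 -267.4   16. ]] -6.55928115500663
fence front top edge [[ 615.1  -14.5   36. ]
 [ 582.9 -288.5   36. ]]
plates tops [[ 661.5 -144.2   71. ]
 [ 618.6 -140.1   71. ]
 [ 660.6 -160.8   71. ]
 [ 615.9 -156.7   71. ]]
[340, 140] [[ 641. -143.   70.]]
[345, 120] [[ 653. -146.   73.]]
[365, 130] [[ 651. -162.   52.]]
[360, 160] [[ 632. -160.   50.]]
[353, 150] [[ 642. -159.   26.]]
[340, 165] [[ 626. -145.   65.]]
SE bar [[477.1 450.8  13. ]
 [426.  177.6  13. ]
 [385.1 183.1  13. ]
 [436.9 458.   13. ]]
SE grip top [[430.7 341.5  72. ]
 [421.9 292.9  72. ]
 [412.4 295.7  72. ]
 [419.3 343.   72. ]]
mat [[430.6 164.6   3. ]
 [363.  174.1   3. ]
 [416.3 461.7   3. ]]
box [[ 661. -276.   52.]
 [ 893. -341.  198.]
 [ 654. -280.    1.]
 [ 625. -608.   -2.]
 [ 842. -531.  198.]
 [ 825. -160.   21.]
 [ 745.  130.  339.]
 [ 735. -192.    6.]
 [ 735.   57.  165.]]
```

```bash
python3 - <<'E'
from h import *
go([480,-150,230],-96.6); go([640.5,-158.5,200],-96.6)
f=dict(np.load('top0.npz')); crop(f,345,125,60,45,12,'c3.png')
E
```

```text
tcp [ 122.6 -535.7  229.4] phi -77.1 gap 94.1 t 0.1 | turn 19.48 (tilt fix x 0.11 z -0.01) shift [-4.344e+01  1.000e-02 -2.963e+01] F [-0.1  0.2 -0.9]
tcp [ 122.6 -535.7  229.4] phi -77.1 gap 94.1 t 0.1 | turn 19.48 (tilt fix x 0.11 z -0.01) shift [-58.9    3.   -25.22] F [-0.1  0.2 -0.9]
```

View pics/c3.png

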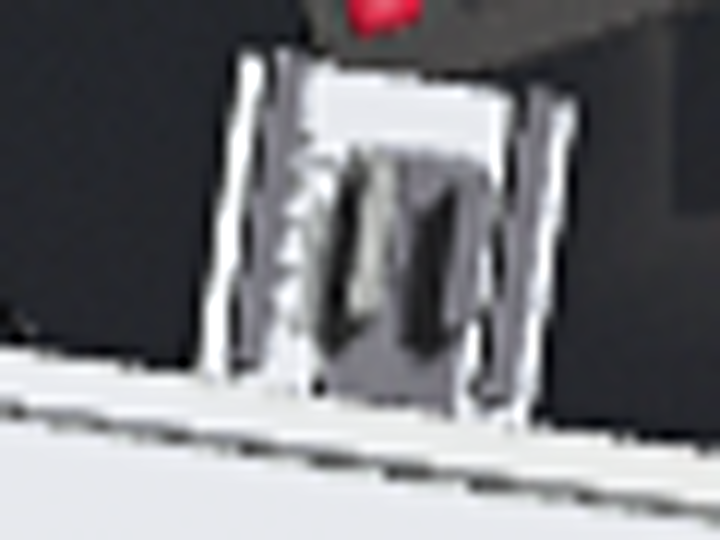

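```bash
python3 - <<'E'
from h import *
f=dict(np.load('top0.npz'))
q=lambda a:np.array(a)/12+[345,125]
print(world(f,q([[380,160],[365,310],[372,235],[432,260],[462,250]]),71).round(1))
print(f['range_z'][140:152,368:388].astype(int))
E
```

```text
[[ 658.1 -147.2   71. ]
 [ 626.2 -144.8   71. ]
 [ 642.2 -145.9   71. ]
 [ 637.2 -158.7   71. ]
 [ 639.5 -165.    71. ]]
[[1009 1016 1019 1016 1021 1020  972  963  961  964 1008 1006 1010 1012
   973  964  962  964 1021 1006]
 [1004 1019 1015 1018 1017  996  970  961  963  963 1006 1010 1008  990
   975  964  965  966 1019 1008]
 [1005 1005 1007 1018 1020  994  972  959  962  963 1008 1008 1005  982
   969  968  961  964 1021 1008]
 [1005 1010 1007 1016 1018  990  965  966  965  962 1007 1011 1002  983
   966  964  966  967 1017 1007]
 [1007 1020 1014 1016 1019  985  966  963  965  961 1005 1008 1000  981
   965  964  962  966 1016 1007]
 [1008 1017 1023 1018 1004  978  964  964  962  963 1009 1010  998  978
   962  963  962 1018 1008 1008]
 [1004 1009 1021 1020  999  972  966  963  962 1005 1009 1009  994  978
   962  963  964 1021 1010 1007]
 [1014 1014 1020 1019  999  972  962  960  960 1007 1007 1009  989  973
   962  964  962 1021 1004 1005]
 [1023 1019 1018 1019  992  967    0  962  961 1009 1008 1007  993  971
   965  963  966 1021 1008 1006]
 [1019 1021 1018 1015  989  968  960  961  964 1007 1009 1002  984  970
   964  962  965 1015 1005 1007]
 [1006 1006 1019 1016  987  968  965  962  962 1009 1007  999  984  966
   961  960  962 1014 1006 1006]
 [1019 1021 1017 1018  985  976  969  969 1006 1010 1004 1003  977  966
   963  963  963 1014 1005 1005]]
```

Emit:
step_arm --series "0 19.5 0 -20 0 -14.8 9.4;0 19.5 0 -43.4 0 -29.6 9.4;0 19.5 0 -43.4 0 -29.6 9.4;0 19.5 0 -43.4 0 -29.6 9.4;0 19.5 0 -43.4 0 -29.6 9.4;0 19.5 0 -43.4 0 -29.6 9.4;0 19.5 0 -43.4 0 -29.6 9.4;0 19.5 0 -43.4 0 -29.6 9.4"

```text
time_s: 1.1
tcp_pos: [462.8, -168.1, 230.1]
orientation: [[-0.993, -0.0, -0.115], [0.115, -0.0, -0.993], [0.0, -1.0, 0.0]]
force: [0.7, -1.1, -0.4]
finger_gap: 94.3
```

```bash
python3 - <<'E'
from h import *
go([640.7,-158,200],-96.6);go([640.7,-158,64],-96.6)
E
```

```text
tcp [ 462.8 -168.1  230.1] phi -96.6 gap 94.3 t 1.1 | turn -0.02 (tilt fix x -0.01 z 0.01) shift [-17.56   3.01  -3.06] F [ 0.7 -1.1 -0.4]
tcp [ 462.8 -168.1  230.1] phi -96.6 gap 94.3 t 1.1 | turn -0.02 (tilt fix x -0.01 z 0.01) shift [-17.56  16.61  -3.06] F [ 0.7 -1.1 -0.4]
```

Emit:
step_arm --series "0 0 0 -6 1 -1 9.4;0 0 0 -12 2 -2 9.4;0 0 0 -17.5 3 -3 9.4;0 0 0 -17.5 3 -3 6;0 0 0 -17.5 7 -3 6;0 0 0 -17.5 10 -3 6;0 0 0 -17.5 10 -3 6;0 0 0 -17.5 10 -3 6"

```text
time_s: 2.1
tcp_pos: [639.2, -160.7, 132.6]
orientation: [[-0.993, 0.002, -0.116], [0.116, -0.001, -0.993], [-0.003, -1.0, 0.001]]
force: [0.3, -0.9, -0.3]
finger_gap: 60.4
```

```bash
python3 - <<'E'
from h import *
go([640.7,-158,64],-96.6)
E
```

```text
tcp [ 639.2 -160.7  132.6] phi -96.6 gap 60.4 t 2.1 | turn -0.04 (tilt fix x -0.04 z -0.15) shift [-0.1   6.86 -0.29] F [ 0.3 -0.9 -0.3]
```

Emit:
step_arm --series "0 0 0 -0.1 3.5 -0.3 6;0 0 0 -0.1 6.8 -0.3 6;0 0 0 -0.1 6.8 -0.3 6;0 0 0 -0.1 6.8 -0.3 4.5;0 0 0 -0.1 6.8 -0.3 4;0 0 0 -0.1 6.8 -0.3 4"

```text
time_s: 2.85
tcp_pos: [641.4, -157.8, 64.4]
orientation: [[-0.993, 0.003, -0.115], [0.115, -0.001, -0.993], [-0.003, -1.0, 0.001]]
force: [0.5, -0.4, 0.4]
finger_gap: 40.1
```

```bash
python3 - <<'E'
from h import *
go([640.7,-158,64],-96.6)
f=grab(); crop(f,330,110,100,75,8,'c4.png')
E
```

```text
tcp [ 641.4 -157.8   64.4] phi -96.6 gap 40.1 t 2.9 | turn -0.02 (tilt fix x -0.04 z -0.17) shift [0.07 0.04 0.03] F [ 0.5 -0.4  0.4]
```

Emit:
step_arm --series "0 0 0 0 0 0 3;0 0 0 0 0 0 2.5;0 0 0 0 0 0 2;0 0 0 0 0 0 1.5;0 0 0 0 0 0 1.5;0 0 0 0 0 0 1.5"

```text
time_s: 3.65
tcp_pos: [640.6, -157.9, 62.8]
orientation: [[-0.993, 0.0, -0.116], [0.116, -0.001, -0.993], [-0.001, -1.0, 0.001]]
force: [-0.4, -2.4, 2.9]
finger_gap: 22.2
```

Emit:
step_arm --series "0 0 0 1 0 0 1.5;0 0 0 2 0 0 1.5;0 0 0 3 0 0 1.5;0 0 0 3.8 0 0 1.5;0 0 0 4.1 0 0 1.5;0 0 0 4.2 0 0 1.5;0 0 0 4.2 0 0 1.5"

```text
time_s: 4.53
tcp_pos: [601.4, -153.3, 62.9]
orientation: [[-0.993, 0.008, -0.115], [0.115, -0.002, -0.993], [-0.008, -1.0, 0.001]]
force: [9.8, -3.8, -2.2]
finger_gap: 22.5
```

```bash
python3 - <<'E'
from h import *
go([640.6-40*.9934,-157.9+40*.1149,62.8],-96.6)
E
```

```text
tcp [ 601.4 -153.3   62.9] phi -96.6 gap 22.5 t 4.5 | turn -0.03 (tilt fix x -0.06 z -0.45) shift [0.06 0.01 0.01] F [ 9.8 -3.8 -2.2]
```

Emit:
step_arm --series "0 0 0 0.1 0 0 3;0 0 0 0 0 0 5;0 0 0 0 0 0 6;0 0 0 0 -5 0 6;0 0 0 0 -10 0 6;0 0 0 0 -13 0 6;0 0 0 0 -13 0 6"

```text
time_s: 5.4
tcp_pos: [599.8, -153.1, 195.6]
orientation: [[-0.993, 0.005, -0.115], [0.115, -0.002, -0.993], [-0.006, -1.0, 0.002]]
force: [-1.7, -0.3, 0.3]
finger_gap: 59.8
```

```bash
python3 - <<'E'
from h import *
go([571,163,200],-8)
E
```

```text
tcp [ 599.8 -153.1  195.6] phi -96.6 gap 59.8 t 5.4 | turn -88.62 (tilt fix x -0.09 z -0.32) shift [  6.5   -0.52 -31.06] F [-1.7 -0.3  0.3]
```

Emit:
step_arm --series "0 -10.6 0 1 0 -5 6;0 -21 0 2 0 -10 6;0 -31.5 0 3 0 -15 6;0 -42 0 4 0 -20 6;0 -52 0 5 0 -25 5;0 -62 0 6.5 0 -31 5;0 -72 0 6.5 0 -31 5;0 -82 0 6.5 0 -31 5"

```text
time_s: 6.4
tcp_pos: [568.2, 163.8, 189.0]
orientation: [[-0.245, -0.006, 0.97], [-0.97, -0.001, -0.245], [0.003, -1.0, -0.005]]
force: [0.5, 0.4, 0.6]
finger_gap: 50.0
```

```bash
python3 - <<'E'
from h import *
np.set_printoptions(suppress=True)
f=grab('top','top1.npz'); crop(f,300,100,130,100,6,'c5.png')
b=blanks(f); print(b[(b[:,0]<600)&(b[:,1]>-450)].round(1))
go([571.2,163.3,100],-4.8)
E
```

```text
[[ 562.2   81.1   20.1   64.9   43.    17.9  287.2  175.5]
 [ 455.5  435.3   12.7   -9.8   38.9   36.6  151.7  212.4]
 [ 452.6 -403.7   20.   -76.1   43.    18.8  467.9  221.2]]
tcp [568.3 163.3 189. ] phi -14.0 gap 49.8 t 6.5 | turn -9.20 (tilt fix x 0.30 z 0.15) shift [-0.09  8.9   0.33] F [-0.9  0.5  0.7]
```

View pics/c5.png

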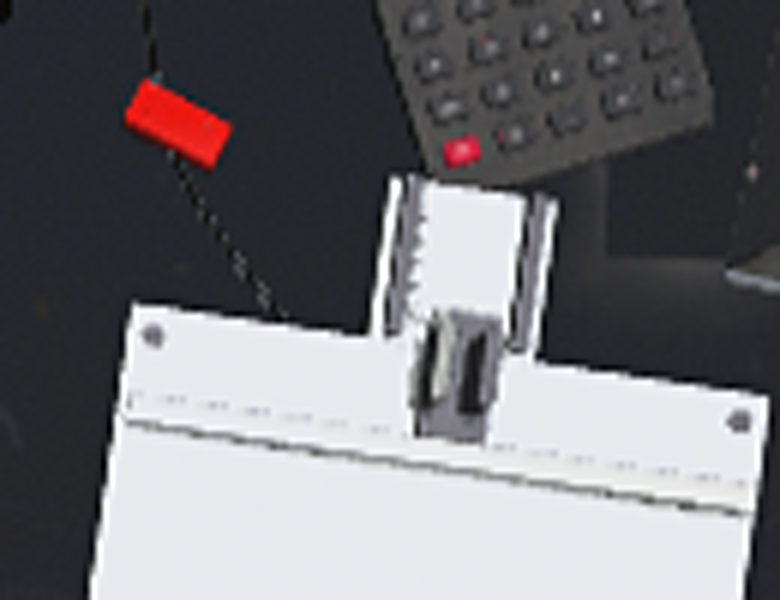

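Emit:
step_arm --series "0 -9.2 0 -0.1 4 0.3 5;0 -9.2 0 -0.1 8 0.3 5;0 -9.2 0 -0.1 12 0.3 5;0 -9.2 0 -0.1 14 0.3 5;0 -9.2 0 -0.1 14 0.3 5;0 -9.2 0 -0.1 14 0.3 5"

```text
time_s: 7.2
tcp_pos: [573.1, 162.9, 52.5]
orientation: [[-0.096, -0.0, 0.995], [-0.995, -0.0, -0.096], [0.0, -1.0, -0.0]]
force: [0.6, 0.7, 0.5]
finger_gap: 50.0
```

```bash
python3 - <<'E'
from h import *
f=dict(np.load('top1.npz'))
q=lambda a:np.array(a)/6+[300,100]
e=world(f,q([[128,420],[748,512]]),36); print(e.round(1), e.mean(0), np.degrees(np.arctan2(*(e[0]-e[1])[[1,0]]))-90)
go([571.2,163.3,28],-4.8)
E
```

```text
[[ 577.4   -9.1   36. ]
 [ 544.3 -281.8   36. ]] [ 560.8256994  -145.43357882   36.        ] -6.929729951696203
tcp [573.1 162.9  52.5] phi -5.5 gap 50.0 t 7.2 | turn -0.69 (tilt fix x 0.00 z 0.01) shift [-0.03  2.45 -0.2 ] F [0.6 0.7 0.5]
```

Emit:
step_arm --series "0 -0.7 0 0 1.5 -0.2 5;0 -0.7 0 0 2.4 -0.2 5;0 -0.7 0 0 2.4 -0.2 3;0 -0.7 0 0 2.4 -0.2 1.5;0 -0.7 0 0 2.4 -0.2 1;0 -0.7 0 0 2.4 -0.2 1;0 -0.7 0 0 -2 -0.2 1;0 -0.7 0 0 -5.6 -0.2 1"

```text
time_s: 8.2
tcp_pos: [571.0, 163.2, 109.2]
orientation: [[-0.082, -0.0, 0.997], [-0.997, -0.0, -0.082], [0.0, -1.0, -0.0]]
force: [-0.3, -0.4, -1.6]
finger_gap: 20.1
```

```bash
cat >> h.py <<'E'
O=np.array([560,-146.]); Y=np.radians(-6.7); UX=np.array([np.cos(Y),np.sin(Y)]); UY=np.array([-np.sin(Y),np.cos(Y)])
def pl(x,y): return O+x*UX+y*UY
def topl(p): p=np.atleast_2d(p)[:,:2]-O; return np.c_[p@UX,p@UY]
E
python3 - <<'E'
from h import *
for y in (-87,-29,29,87): print(y,pl(-100,y).round(1))
go([*pl(-100,87),90],-6.7); go([*pl(-100,87),46],-6.7)
E
```

```text
-87 [ 450.5 -220.7]
-29 [ 457.3 -163.1]
29 [ 464.1 -105.5]
87 [470.8 -47.9]
tcp [571.  163.2 109.2] phi -4.7 gap 20.1 t 8.2 | turn 1.98 (tilt fix x 0.02 z 0.01) shift [21.86  1.92 -8.24] F [-0.3 -0.4 -1.6]
tcp [571.  163.2 109.2] phi -4.7 gap 20.1 t 8.2 | turn 1.98 (tilt fix x 0.02 z 0.01) shift [21.86  6.32 -8.24] F [-0.3 -0.4 -1.6]
```

Emit:
step_arm --series "0 2 0 5.5 0 -2 1;0 2 0 11 0 -4 1;0 2 0 16.5 0 -6.2 1;0 2 0 21.9 0 -8.2 1;0 2 0 21.9 2 -8.2 1;0 2 0 21.9 4 -8.2 1;0 2 0 21.9 4 -8.2 1"

```text
time_s: 9.07
tcp_pos: [469.7, -48.2, 66.7]
orientation: [[-0.118, -0.004, 0.993], [-0.993, 0.001, -0.118], [-0.0, -1.0, -0.004]]
force: [-0.5, -0.4, -0.8]
finger_gap: 19.5
```

```bash
python3 - <<'E'
from h import *
go([*pl(-100,87),46],-6.7)
E
```

```text
tcp [469.7 -48.2  66.7] phi -6.7 gap 19.5 t 9.1 | turn -0.05 (tilt fix x 0.24 z -0.02) shift [-0.04  2.07  0.12] F [-0.5 -0.4 -0.8]
```

Emit:
step_arm --series "0 0 0 0 1.2 0.1 1;0 0 0 0 2 0.1 1;0 0 0 0 2.2 0.1 1;0 0 0 0 2.2 0.1 1;0 0 0 0 2.2 0.1 3;0 0 0 0 2.2 0.1 4;0 0 0 0 -2 0.1 4;0 0 0 0 -5 0.1 4"

```text
time_s: 10.07
tcp_pos: [472.8, -48.5, 120.3]
orientation: [[-0.117, 0.002, 0.993], [-0.993, -0.001, -0.117], [0.0, -1.0, 0.002]]
force: [0.3, -0.6, 0.1]
finger_gap: 39.7
```

```bash
python3 - <<'E'
from h import *
np.set_printoptions(suppress=True)
f=grab('top'); b=blanks(f); print(b[(b[:,0]<600)&(b[:,1]>-450)&(b[:,5]<30)].round(1))
go([504.8,125.5,75],1.5)
E
```

```text
[[ 562.2   81.1   20.1   66.7   43.4   19.2  287.2  175.4]
 [ 504.8  125.5   20.   -88.5   42.6   18.6  270.   196.5]
 [ 452.6 -403.1   19.7  -77.3   44.2   19.3  467.6  221.2]
 [ 404.4   -6.5   15.4  -12.6   32.8   15.5  318.2  235.4]
 [ 387.6 -105.6   15.7   77.4   41.9   22.5  356.7  242.5]]
tcp [475.3 -49.1 124.8] phi -6.7 gap 39.8 t 10.1 | turn -8.22 (tilt fix x -0.56 z 0.06) shift [-17.69   4.97   0.83] F [ 0.7 -0.1  1.5]
```

Emit:
step_arm --series "0 -8.2 0 -5 0 0.3 4.5;0 -8.2 0 -10 0 0.6 4.5;0 -8.2 0 -15 2 0.8 4.5;0 -8.2 0 -17.7 5 0.8 4.5;0 -8.2 0 -17.7 5 0.8 4.5;0 -8.2 0 -17.7 5 0.8 4.5"

```text
time_s: 10.88
tcp_pos: [501.4, 125.8, 69.0]
orientation: [[0.026, 0.001, 1.0], [-1.0, -0.001, 0.026], [0.001, -1.0, 0.001]]
force: [-0.2, 0.2, 0.8]
finger_gap: 44.8
```

```bash
python3 - <<'E'
from h import *
go([504.8,125.5,28],1.5)
E
```

```text
tcp [501.4 125.8  69. ] phi 1.5 gap 44.8 t 10.9 | turn -0.03 (tilt fix x -0.05 z 0.04) shift [0.04 4.1  0.34] F [-0.2  0.2  0.8]
```

Emit:
step_arm --series "0 0 0 0 2 0.3 4.5;0 0 0 0 4.1 0.3 4.5;0 0 0 0 4.1 0.3 4.5;0 0 0 0 4.1 0.3 2;0 0 0 0 4.1 0.3 1;0 0 0 0 4.1 0.3 1;0 0 0 0 0 0.3 1;0 0 0 0 -4 0.3 1"

```text
time_s: 11.88
tcp_pos: [503.4, 126.5, 108.8]
orientation: [[0.026, -0.002, 1.0], [-1.0, -0.0, 0.026], [0.0, -1.0, -0.002]]
force: [0.5, 0.0, -1.7]
finger_gap: 20.0
```

```bash
python3 - <<'E'
from h import *
go([*pl(-100,29),65],-6.7)
E
```

```text
tcp [503.4 126.5 108.8] phi 1.5 gap 20.0 t 11.9 | turn 8.19 (tilt fix x 0.09 z 0.02) shift [23.09  4.4  -4.53] F [ 0.5  0.  -1.7]
```

Emit:
step_arm --series "0 3 0 5.8 0 -1.2 1;0 6 0 11.6 0 -2.4 1;0 8.2 0 17.4 0 -3.5 1;0 8.2 0 23.1 0 -4.5 1;0 8.2 0 23.1 0 -4.5 1;0 8.2 0 23.1 2.5 -4.5 1;0 8.2 0 23.1 4.4 -4.5 1;0 8.2 0 23.1 4.4 -4.5 1"

```text
time_s: 12.88
tcp_pos: [463.6, -104.1, 62.7]
orientation: [[-0.116, -0.004, 0.993], [-0.993, 0.002, -0.116], [-0.001, -1.0, -0.004]]
force: [-0.5, 0.5, -1.0]
finger_gap: 19.8
```

```bash
python3 - <<'E'
from h import *
go([*pl(-100,29),44.5],-6.7)
E
```

```text
tcp [ 463.6 -104.1   62.7] phi -6.7 gap 19.8 t 12.9 | turn 0.05 (tilt fix x 0.25 z -0.08) shift [0.14 1.82 0.07] F [-0.5  0.5 -1. ]
```

Emit:
step_arm --series "0 0 0 0.1 1 0.1 1;0 0 0 0.1 1.8 0.1 1;0 0 0 0.1 1.8 0.1 1;0 0 0 0.1 1.8 0.1 1;0 0 0 0.1 1.8 0.1 3;0 0 0 0.1 1.8 0.1 4;0 0 0 0.1 -2 0.1 4;0 0 0 0.1 -5 0.1 4"

```text
time_s: 13.88
tcp_pos: [466.1, -106.8, 115.9]
orientation: [[-0.117, 0.001, 0.993], [-0.993, -0.0, -0.117], [0.0, -1.0, 0.001]]
force: [0.9, 0.1, -0.6]
finger_gap: 40.0
```

```bash
python3 - <<'E'
from h import *
np.set_printoptions(suppress=True)
f=grab('top'); b=blanks(f); print(b[(b[:,0]<600)&(b[:,1]>-450)&(b[:,5]<30)].round(1))
go([562.2,81.1,75],-24.5)
E
```

```text
[[ 562.    81.1   20.    66.7   43.4   19.6  287.2  175.4]
 [ 452.8 -403.    20.   -76.1   44.2   19.6  467.6  221.2]
 [ 379.1 -181.5   15.9   73.    57.2   25.2  385.   246.3]]
tcp [ 468.7 -107.7  120.6] phi -6.7 gap 40.3 t 13.9 | turn 17.78 (tilt fix x -0.52 z 0.12) shift [-19.85   4.58   7.04] F [ 1.3 -0.3  2.2]
```

Emit:
step_arm --series "0 9 0 -5 0 2 4.5;0 17.8 0 -10 0 4 4.5;0 17.8 0 -15 0 5.5 4.5;0 17.8 0 -19.9 2 7.2 4.5;0 17.8 0 -19.9 4.5 7.2 4.5;0 17.8 0 -19.9 4.5 7.2 4.5;0 17.8 0 -19.9 4.5 7.2 4.5"

```text
time_s: 14.8
tcp_pos: [561.0, 82.1, 70.1]
orientation: [[-0.416, 0.001, 0.91], [-0.91, -0.0, -0.416], [-0.0, -1.0, 0.001]]
force: [-0.5, -0.0, 0.6]
finger_gap: 45.0
```

```bash
python3 - <<'E'
from h import *
go([562.2,81.1,28],-24.5)
E
```

```text
tcp [561.   82.1  70.1] phi -24.6 gap 45.0 t 14.8 | turn -0.06 (tilt fix x -0.05 z -0.01) shift [0.04 4.21 0.15] F [-0.5 -0.   0.6]
```

Emit:
step_arm --series "0 0 0 0 2 0.1 4.5;0 0 0 0 4.2 0.1 4.5;0 0 0 0 4.2 0.1 4.5;0 0 0 0 4.2 0.1 2;0 0 0 0 4.2 0.1 1;0 0 0 0 4.2 0.1 1;0 0 0 0 0 0.1 1;0 0 0 0 -4 0.1 1"

```text
time_s: 15.8
tcp_pos: [561.0, 82.1, 109.8]
orientation: [[-0.415, -0.002, 0.91], [-0.91, -0.0, -0.415], [0.001, -1.0, -0.001]]
force: [0.5, -0.1, -1.0]
finger_gap: 19.8
```

```bash
python3 - <<'E'
from h import *
go([*pl(-100,-29),65],-6.7)
E
```

```text
tcp [561.   82.1 109.8] phi -24.5 gap 19.8 t 15.8 | turn -17.81 (tilt fix x 0.08 z 0.05) shift [26.62  4.51  0.74] F [ 0.5 -0.1 -1. ]
```

Emit:
step_arm --series "0 -9 0 6 0 0.2 1;0 -17.8 0 12 0 0.4 1;0 -17.8 0 18 0 0.6 1;0 -17.8 0 24 0 0.7 1;0 -17.8 0 26.7 0 0.7 1;0 -17.8 0 26.7 0 0.7 1;0 -17.8 0 26.7 2.5 0.7 1;0 -17.8 0 26.7 4.5 0.7 1"

```text
time_s: 16.8
tcp_pos: [457.6, -162.5, 63.9]
orientation: [[-0.116, 0.0, 0.993], [-0.993, 0.001, -0.116], [-0.001, -1.0, 0.0]]
force: [0.7, 0.7, -2.4]
finger_gap: 19.8
```

```bash
python3 - <<'E'
from h import *
go([*pl(-100,-29),44.5],-6.7)
E
```

```text
tcp [ 457.6 -162.5   63.9] phi -6.7 gap 19.8 t 16.8 | turn 0.04 (tilt fix x -0.02 z -0.04) shift [ 0.06  1.94 -0.02] F [ 0.7  0.7 -2.4]
```

Emit:
step_arm --series "0 0 0 0 1 0 1;0 0 0 0 1.9 0 1;0 0 0 0 1.9 0 1;0 0 0 0 1.9 0 1;0 0 0 0 1.9 0 3;0 0 0 0 1.9 0 4;0 0 0 0 -2 0 4;0 0 0 0 -5 0 4"

```text
time_s: 17.8
tcp_pos: [457.3, -163.9, 115.9]
orientation: [[-0.117, 0.001, 0.993], [-0.993, -0.0, -0.117], [0.0, -1.0, 0.001]]
force: [1.2, 0.5, 0.1]
finger_gap: 39.8
```

```bash
python3 - <<'E'
from h import *
np.set_printoptions(suppress=True)
f=grab('top'); b=blanks(f); print(b[(b[:,0]<600)&(b[:,1]>-450)&(b[:,5]<30)].round(1))
go([452.7,-403.2,110],13.6)
E
```

```text
[[ 514.8 -156.8   16.1  -88.7   26.7   18.7  375.3  195.3]
 [ 374.1 -245.6   15.6   62.4   46.9   27.9  408.9  248.5]]
tcp [ 459.7 -165.   120.6] phi -6.7 gap 40.3 t 17.9 | turn -20.32 (tilt fix x -0.50 z 0.18) shift [23.73  1.16  2.08] F [ 1.4 -0.8  2.9]
```

```bash
python3 - <<'E'
from h import *
f=grab('top'); crop(f,290,120,220,170,3.6,'c6.png')
np.set_printoptions(suppress=True)
b=blanks(f); print(b.round(1))
E
```

```text
[[ 997.9 -799.3   42.7   86.    94.3   14.8  624.    21.1]
 [ 706.  -650.5   24.5   85.9   53.8   17.5  561.1  129.2]
 [ 697.  -772.5   24.8   85.9   54.1   16.7  604.7  134.7]
 [ 569.7 -756.     9.3  -84.7   56.5   14.6  599.6  180.9]
 [ 561.3 -644.    13.8  -82.2   39.1   15.4  557.9  182.9]
 [ 545.2 -583.1    9.1  -74.5   50.4   29.2  533.6  187.4]
 [ 374.5 -246.4   15.8   61.7   46.1   26.8  409.4  248.5]]
```

View pics/c6.png

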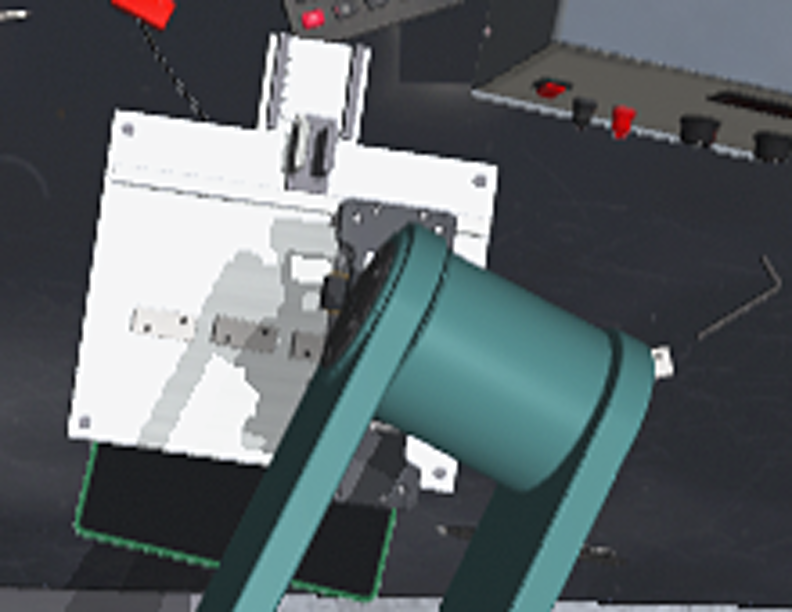

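Emit:
step_arm --series "0 -10 0 6 0 0.6 4.5;0 -20.3 0 12 0 1.2 4.5;0 -20.3 0 18 0 1.8 4.5;0 -20.3 0 23.7 1 2.1 4.5;0 -20.3 0 23.7 3 2.1 4.5;0 -20.3 0 23.7 5 2.1 4.5;0 -20.3 0 23.7 5 2.1 4.5"

```text
time_s: 18.77
tcp_pos: [448.5, -400.1, 60.8]
orientation: [[0.234, -0.005, 0.972], [-0.972, 0.005, 0.234], [-0.006, -1.0, -0.003]]
force: [0.4, 0.6, 0.3]
finger_gap: 44.9
```

```bash
python3 - <<'E'
from h import *
np.set_printoptions(suppress=True)
f=grab('side','s1.npz'); crop(f,250,260,140,100,5,'c7.png')
print(pix(f,[[452.7,-403.2,20]]))
go([452.7,-403.2,28],13.6)
E
```

```text
[[317.56628628 313.83698311]]
tcp [ 449.4 -400.8   62.7] phi 13.6 gap 45.0 t 18.8 | turn -0.03 (tilt fix x 0.10 z -0.17) shift [0.32 3.46 0.27] F [0.3 0.1 1.2]
```

View pics/c7.png

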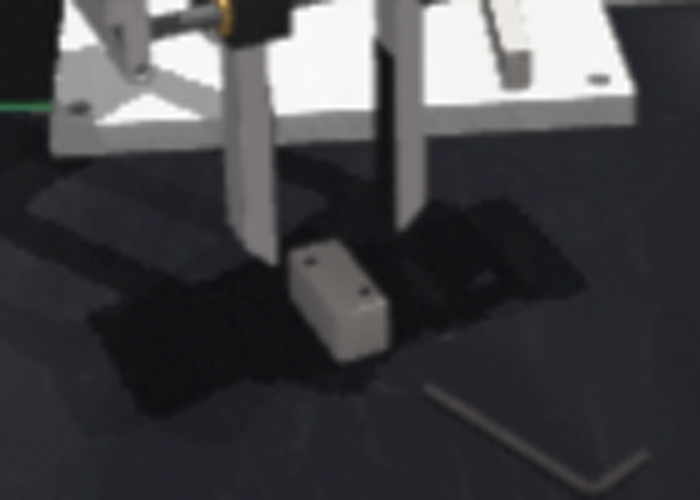

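Emit:
step_arm --series "0 0 0 0.2 1.5 0.2 4.5;0 0 0 0.2 3.4 0.2 4.5;0 0 0 0.2 3.4 0.2 4.5;0 0 0 0.2 3.4 0.2 2;0 0 0 0.2 3.4 0.2 1;0 0 0 0.2 3.4 0.2 1;0 0 0 0.2 -1 0.2 1;0 0 0 0.2 -5 0.2 1"

```text
time_s: 19.82
tcp_pos: [452.4, -402.7, 115.0]
orientation: [[0.235, -0.001, 0.972], [-0.972, 0.001, 0.235], [-0.001, -1.0, -0.001]]
force: [0.9, -0.5, -1.5]
finger_gap: 19.4
```

```bash
python3 - <<'E'
from h import *
go([*pl(-100,-87),65],-6.7)
E
```

```text
tcp [ 452.4 -402.7  115. ] phi 13.6 gap 19.4 t 19.8 | turn 20.28 (tilt fix x 0.03 z -0.06) shift [-17.73   5.01   4.1 ] F [ 0.9 -0.5 -1.5]
```

Emit:
step_arm --series "0 10 0 -6 0 1.4 1;0 20.3 0 -12 0 2.8 1;0 20.3 0 -17.7 0 4.1 1;0 20.3 0 -17.7 0 4.1 1;0 20.3 0 -17.7 2 4.1 1;0 20.3 0 -17.7 4 4.1 1;0 20.3 0 -17.7 5 4.1 1;0 20.3 0 -17.7 5 4.1 1"

```text
time_s: 20.82
tcp_pos: [450.5, -221.7, 63.7]
orientation: [[-0.118, -0.001, 0.993], [-0.993, 0.001, -0.118], [-0.001, -1.0, -0.002]]
force: [0.8, -0.9, -1.0]
finger_gap: 19.6
```

```bash
python3 - <<'E'
from h import *
go([*pl(-100,-87),44.5],-6.7)
E
```

```text
tcp [ 450.5 -221.7   63.7] phi -6.8 gap 19.6 t 20.8 | turn -0.06 (tilt fix x 0.09 z -0.03) shift [-0.1   1.92 -0.  ] F [ 0.8 -0.9 -1. ]
```

Emit:
step_arm --series "0 0 0 0 1 0 1;0 0 0 0 1.9 0 1;0 0 0 0 1.9 0 1;0 0 0 0 1.9 0 1;0 0 0 0 1.9 0 3;0 0 0 0 1.9 0 4;0 0 0 0 -3 0 4;0 0 0 0 -9 0 4"

```text
time_s: 21.82
tcp_pos: [449.8, -220.5, 153.4]
orientation: [[-0.117, -0.004, 0.993], [-0.993, 0.003, -0.117], [-0.002, -1.0, -0.004]]
force: [0.5, 0.1, -0.6]
finger_gap: 39.9
```

```bash
python3 - <<'E'
from h import *
go([421.3,318.7,150],-10.6)
E
```

```text
tcp [ 449.8 -220.5  153.4] phi -6.7 gap 39.9 t 21.8 | turn 3.88 (tilt fix x 0.26 z -0.13) shift [-53.22   0.5   -9.14] F [ 0.5  0.1 -0.6]
```

Emit:
step_arm --series "0 3.9 0 -6 -1 -1 5;0 3.9 0 -12 -1 -2 5;0 3.9 0 -18 -1 -3.1 5;0 3.9 0 -24 -1 -4.1 5;0 3.9 0 -30 -1 -5.2 5;0 3.9 0 -36 -1 -6.2 5;0 3.9 0 -42 -1 -7.2 5;0 3.9 0 -48 -1 -8.2 5"

```text
time_s: 22.82
tcp_pos: [425.2, 266.9, 164.1]
orientation: [[-0.184, 0.0, 0.983], [-0.983, -0.0, -0.184], [0.0, -1.0, 0.0]]
force: [1.3, 0.1, 0.1]
finger_gap: 50.0
```

```bash
python3 - <<'E'
from h import *
np.set_printoptions(suppress=True)
f=grab('top','t2.npz'); crop(f,290,130,140,105,5.6,'c8.png')
b=blanks(f); b=b[(b[:,0]<600)&(b[:,1]>-450)&(b[:,5]<30)];print(b.round(1))
crop(f,140,190,120,80,6,'c9.png')
go([421.3,318.7,100],-10.6)
E
```

```text
[[405.8 243.9  12.6  28.3  29.7  18.9 224.4 231.7]]
tcp [423.8 273.9 163.9] phi -10.2 gap 50.1 t 22.9 | turn 0.36 (tilt fix x 0.14 z -0.37) shift [-4.33  6.42 -1.02] F [-0.1  4.   0.5]
```

View pics/c8.png

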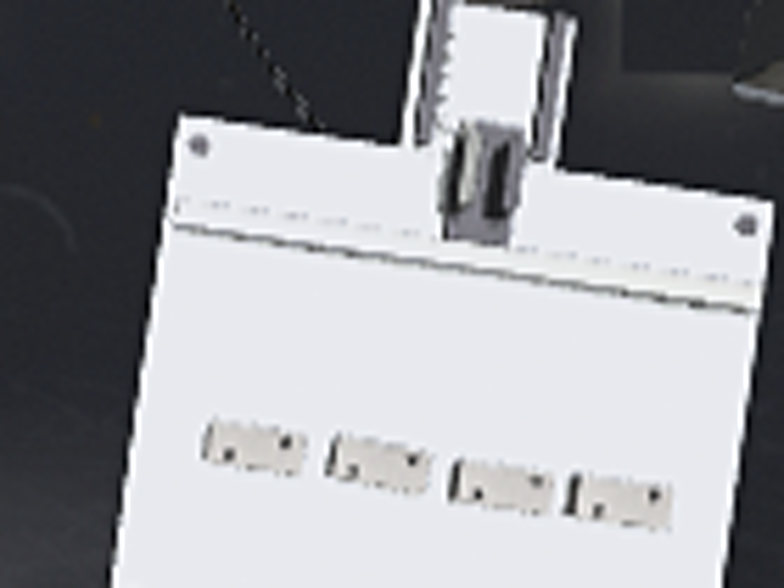

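View pics/c9.png

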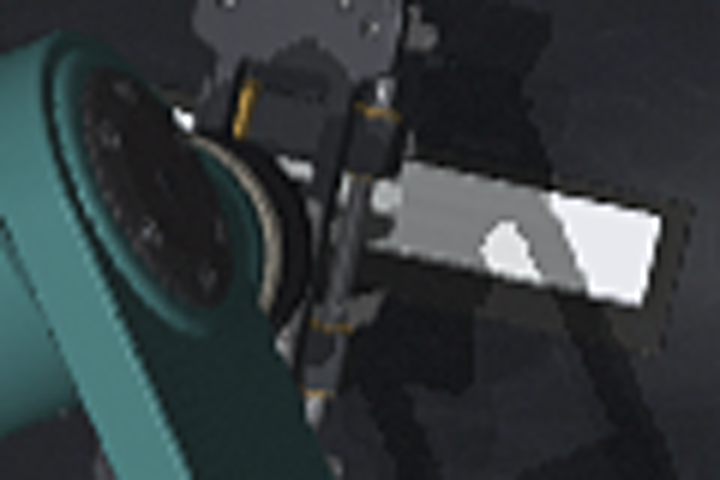

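Emit:
step_arm --series "0 0.4 0 -4.9 2 -0.9 5;0 0.4 0 -4.9 5 -0.9 5;0 0.4 0 -4.9 8 -0.9 5;0 0.4 0 -4.9 8 -0.9 5;0 0.4 0 -4.9 8 -0.9 5"

```text
time_s: 23.5
tcp_pos: [426.5, 314.8, 85.4]
orientation: [[-0.191, 0.001, 0.982], [-0.982, 0.001, -0.191], [-0.001, -1.0, 0.001]]
force: [-0.7, -0.7, 0.2]
finger_gap: 50.1
```

```bash
python3 - <<'E'
from h import *
f=dict(np.load('t2.npz'))
q=lambda a:np.array(a)/5.6+[290,130]
print(topl(world(f,q([[254,447],[380,463],[502,487],[620,500]]),36)).round(1))
print(topl(world(f,q([[175,230],[750,312]]),36)).round(1))
go([421.3,318.7,59],-10.6)
E
```

```text
[[-97.   86.8]
 [-96.   27.3]
 [-99.  -30.9]
 [-97.1 -86.5]]
[[  -1.5  137.8]
 [  -1.1 -134.9]]
tcp [426.5 314.8  85.4] phi -11.0 gap 50.1 t 23.5 | turn -0.44 (tilt fix x -0.06 z -0.05) shift [-0.28  2.64 -0.58] F [-0.7 -0.7  0.2]
```

Emit:
step_arm --series "0 -0.4 0 -0.3 1.3 -0.6 5;0 -0.4 0 -0.3 2.6 -0.6 5;0 -0.4 0 -0.3 2.6 -0.6 5;0 -0.4 0 -0.3 2.6 -0.6 2.5;0 -0.4 0 -0.3 2.6 -0.6 1;0 -0.4 0 -0.3 2.6 -0.6 0.3;0 -0.4 0 -0.3 2.6 -0.6 0.3;0 -0.4 0 -0.3 2.6 -0.6 0.3"

```text
time_s: 24.5
tcp_pos: [420.4, 318.9, 58.6]
orientation: [[-0.184, -0.0, 0.983], [-0.983, 0.0, -0.184], [-0.0, -1.0, -0.0]]
force: [-0.1, 0.4, 0.7]
finger_gap: 11.9
```

```bash
python3 - <<'E'
from h import *
go([421.3,318.7,159],-10.6)
E
```

```text
tcp [420.4 318.9  58.6] phi -10.6 gap 11.9 t 24.5 | turn -0.03 (tilt fix x 0.02 z -0.01) shift [ 1.000e-02 -1.004e+01  9.000e-02] F [-0.1  0.4  0.7]
```

```bash
python3 - <<'E'
from h import *
go([*pl(-160,0),125],-6.8)
E
```

```text
tcp [420.4 318.9  58.6] phi -10.6 gap 11.9 t 24.5 | turn -3.83 (tilt fix x 0.02 z -0.01) shift [44.22 -6.65  6.33] F [-0.1  0.4  0.7]
```

Emit:
step_arm --series "0 0 0 0 -2 0 0.3;0 0 0 0 -4 0 0.3;0 0 0 0 -6 0 0.3;0 0 0 0 -8 0 0.3;0 0 0 0 -8 0 0.3;0 0 0 0 -8 0 0.3"

```text
time_s: 25.25
tcp_pos: [419.9, 318.4, 137.0]
orientation: [[-0.184, -0.002, 0.983], [-0.983, -0.001, -0.184], [0.002, -1.0, -0.002]]
force: [1.1, -0.6, -3.9]
finger_gap: 11.7
```

Emit:
step_arm --series "0 0 0 3 0 0.4 0.3;0 0 0 8 0 1.1 0.3;0 -1 0 13.5 0 1.9 0.3;0 -2 0 19 0 2.7 0.3;0 -3 0 24.5 0 3.5 0.3;0 -3.8 0 30 0 4.3 0.3;0 -3.8 0 35.5 0 5.1 0.3;0 -3.8 0 40 0 5.7 0.3"

```text
time_s: 26.25
tcp_pos: [401.7, -86.5, 137.1]
orientation: [[-0.12, -0.002, 0.993], [-0.993, 0.0, -0.12], [-0.0, -1.0, -0.002]]
force: [1.6, 0.5, -2.6]
finger_gap: 11.8
```

```bash
python3 - <<'E'
from h import *
go([*pl(-160,0),100],-6.8)
E
```

```text
tcp [401.7 -86.5 137.1] phi -6.9 gap 11.8 t 26.2 | turn -0.08 (tilt fix x 0.11 z -0.01) shift [4.06 3.7  0.44] F [ 1.6  0.5 -2.6]
```

Emit:
step_arm --series "0 0 0 2 0 0.2 0.3;0 0 0 3.8 0 0.4 0.3;0 0 0 3.8 2 0.4 0.3;0 0 0 3.8 3.7 0.4 0.3;0 0 0 3.8 3.7 0.4 0.3;0 0 0 3.8 3.7 0.4 0.3"

```text
time_s: 27.0
tcp_pos: [402.4, -122.8, 101.5]
orientation: [[-0.118, -0.0, 0.993], [-0.993, -0.0, -0.118], [0.0, -1.0, -0.0]]
force: [-0.0, 0.0, -1.9]
finger_gap: 11.6
```

```bash
python3 - <<'E'
from h import *
go([*pl(-160,0),73],-6.8)
f=grab('top','t3.npz');crop(f,290,150,140,105,5.6,'c10.png')
f=grab('side','s3.npz');crop(f,220,200,190,100,4.2,'c11.png')
E
```

```text
tcp [ 402.4 -122.8  101.5] phi -6.8 gap 11.6 t 27.0 | turn 0.01 (tilt fix x 0.00 z 0.00) shift [ 0.47  2.85 -0.08] F [-0.   0.  -1.9]
```

View pics/c11.png

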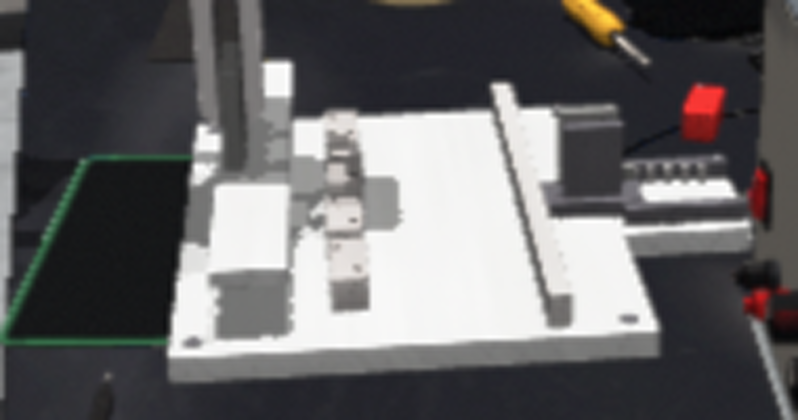

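Emit:
step_arm --series "0 0 0 0.4 1 0 0.3;0 0 0 0.4 2 0 0.3;0 0 0 0.4 2.6 0 0.3;0 0 0 0.4 2.8 0 0.3;0 0 0 0.4 2.8 0 0.3;0 0 0 0.4 2.8 0 0.3"

```text
time_s: 27.85
tcp_pos: [402.1, -127.1, 73.8]
orientation: [[-0.119, 0.001, 0.993], [-0.993, -0.0, -0.119], [0.0, -1.0, 0.001]]
force: [-0.2, -0.5, -1.6]
finger_gap: 11.7
```

```bash
python3 - <<'E'
from h import *
go([*pl(-51,0),72],-6.8)
f=grab('top','t3.npz');crop(f,290,150,140,105,5.6,'c10.png')
E
```

```text
tcp [ 402.1 -127.1   73.8] phi -6.8 gap 11.7 t 27.9 | turn -0.02 (tilt fix x -0.04 z 0.02) shift [ 0.02  0.19 10.8 ] F [-0.2 -0.5 -1.6]
```

View pics/c10.png

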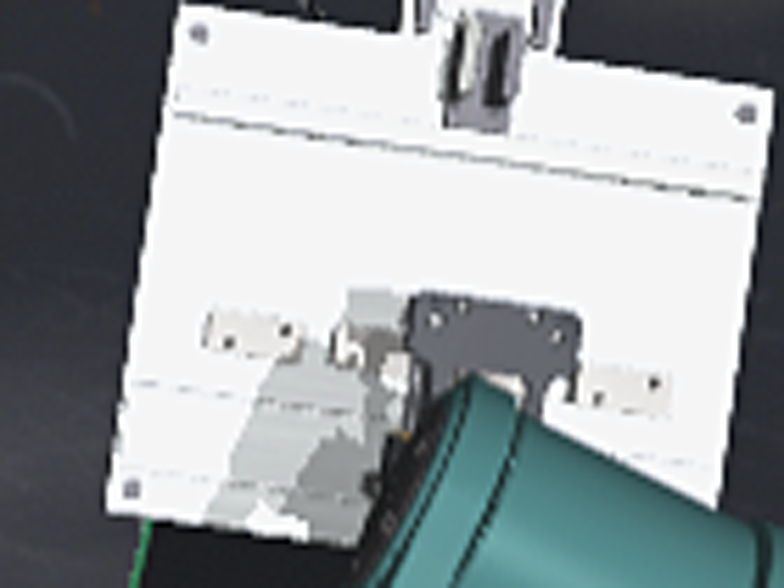

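Emit:
step_arm --series "0 0 0 0 0.15 0.8 0.3;0 0 0 0 0.15 1.6 0.3;0 0 0 0 0.15 2.4 0.3;0 0 0 0 0.15 3.2 0.3;0 0 0 0 0.15 4 0.3;0 0 0 0 0.15 4.8 0.3;0 0 0 0 0.15 5.6 0.3;0 0 0 0 0.15 6.4 0.3"

```text
time_s: 28.9
tcp_pos: [465.8, -134.5, 71.6]
orientation: [[-0.119, -0.0, 0.993], [-0.993, 0.0, -0.119], [-0.0, -1.0, -0.0]]
force: [-3.5, 0.5, -2.5]
finger_gap: 11.9
```

Emit:
step_arm --series "0 0 0 0 0 0.8 0.3;0 0 0 0 0 1.6 0.3;0 0 0 0 0 2.4 0.3;0 0 0 0 0 3 0.3;0 0 0 0 0 3.5 0.3;0 0 0 0 0 3.7 0.3;0 0 0 0 0 3.7 0.3;0 0 0 0 0 3.7 0.3"

```text
time_s: 29.9
tcp_pos: [502.5, -139.0, 72.2]
orientation: [[-0.119, 0.001, 0.993], [-0.993, -0.0, -0.119], [0.0, -1.0, 0.001]]
force: [-1.9, 0.5, -2.8]
finger_gap: 11.5
```

```bash
python3 - <<'E'
from h import *
go([*pl(-51,0),72],-6.8)
f=grab('top','t4.npz');crop(f,290,150,140,105,5.6,'c12.png')
E
```

```text
tcp [ 502.5 -139.    72.2] phi -6.8 gap 11.5 t 29.9 | turn -0.02 (tilt fix x -0.07 z 0.01) shift [0.02 0.03 0.69] F [-1.9  0.5 -2.8]
```

Emit:
step_arm --series "0 0 0 0 0 0.3 0.3;0 0 0 0 0 0.5 0.3;0 0 0 0 0 0.6 0.3;0 0 0 0 0 0.6 0.3;0 0 0 0 0 0.6 0.3"

```text
time_s: 30.58
tcp_pos: [508.2, -139.8, 72.0]
orientation: [[-0.119, 0.0, 0.993], [-0.993, -0.0, -0.119], [0.0, -1.0, 0.0]]
force: [-3.8, 0.6, -1.0]
finger_gap: 11.6
```

Emit:
step_arm --series "0 0 0 0 0 0.1 0.3;0 0 0 0 0 0.2 0.3;0 0 0 0 0 0.2 0.3;0 0 0 0 0 0.2 0.3"

```text
time_s: 31.08
tcp_pos: [510.0, -140.0, 71.9]
orientation: [[-0.119, -0.0, 0.993], [-0.993, -0.0, -0.119], [0.0, -1.0, -0.0]]
force: [-4.4, -0.3, -0.5]
finger_gap: 12.1
```

```bash
python3 - <<'E'
from h import *
go([*pl(-51,0),72],-6.8)
f=grab('top','t4.npz');crop(f,310,150,120,70,6.6,'c12.png')
print(manip.get_obs()['wrist_torque'])
E
```

```text
tcp [ 510.  -140.    71.9] phi -6.8 gap 12.1 t 31.1 | turn -0.02 (tilt fix x 0.02 z 0.01) shift [ 0.01 -0.01 -0.06] F [-4.4 -0.3 -0.5]
[0.01128932 0.86222373 0.06869584]
```

View pics/c12.png

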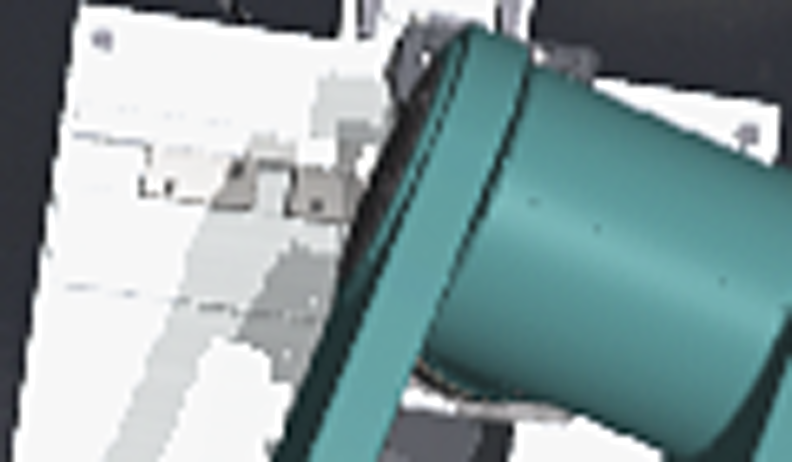

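Emit:
step_arm --series "0 0 0 0 0 0.1 0.3;0 0 0 0 0 0.2 0.3;0 0 0 0 0 0.3 0.3;0 0 0 0 0 0.3 0.3;0 0 0 0 0 0.3 0.3"

```text
time_s: 31.75
tcp_pos: [512.1, -140.2, 71.8]
orientation: [[-0.119, -0.002, 0.993], [-0.993, 0.0, -0.119], [0.0, -1.0, -0.002]]
force: [-6.2, 0.0, 0.2]
finger_gap: 11.8
```

Emit:
step_arm --series "0 0 0 0 0 0.1 0.3;0 0 0 0 0 0.2 0.3;0 0 0 0 0 0.2 0.3;0 0 0 0 0 0.2 0.3"

```text
time_s: 32.25
tcp_pos: [512.5, -140.2, 71.9]
orientation: [[-0.119, -0.006, 0.993], [-0.993, 0.001, -0.119], [0.0, -1.0, -0.006]]
force: [-10.8, 0.6, 3.8]
finger_gap: 11.8
```

Emit:
step_arm --series "0 0 0 0 0 0.2 0.3;0 0 0 0 0 0.2 0.3;0 0 0 0 0 0 0.3;0 0 0 0 0 -0.5 0.3;0 0 0 0 0 -1.5 0.3;0 0 0 0 0 -3 0.3;0 0 0 0 -1 -5 0.3;0 0 0 0 -4 -6 0.3"

```text
time_s: 33.25
tcp_pos: [452.7, -132.4, 110.3]
orientation: [[-0.119, -0.004, 0.993], [-0.993, 0.002, -0.119], [-0.001, -1.0, -0.004]]
force: [1.0, -0.9, -2.5]
finger_gap: 11.8
```

```bash
python3 - <<'E'
from h import *
go([420.4,318.9,137],-10.6)
E
```

```text
tcp [ 452.7 -132.4  110.3] phi -6.8 gap 11.8 t 33.2 | turn 3.77 (tilt fix x 0.25 z -0.08) shift [-44.43  -2.57  -8.59] F [ 1.  -0.9 -2.5]
```

Emit:
step_arm --series "0 0 0 -3 -2.5 -0.6 0.3;0 0 0 -8 -2.5 -1.5 0.3;0 1 0 -13.5 -2.5 -2.6 0.3;0 2 0 -19 -2.5 -3.7 0.3;0 3 0 -24.5 -2.5 -4.7 0.3;0 3.8 0 -30 -2.5 -5.8 0.3;0 3.8 0 -35.5 -2.5 -6.9 0.3;0 3.8 0 -40 -2.5 -7.7 0.3"

```text
time_s: 34.25
tcp_pos: [425.6, 274.9, 137.2]
orientation: [[-0.183, 0.001, 0.983], [-0.983, 0.001, -0.183], [-0.001, -1.0, 0.001]]
force: [0.2, -0.3, -2.5]
finger_gap: 11.7
```

```bash
python3 - <<'E'
from h import *
f=grab('top','t5.npz');crop(f,305,130,125,75,6.4,'c13.png')
go([420.4,318.9,90],-10.6)
E
```

```text
tcp [425.  280.  137.2] phi -10.3 gap 11.8 t 34.3 | turn 0.25 (tilt fix x 0.05 z -0.42) shift [-3.71  4.75 -1.14] F [ 0.5  4.6 -2.3]
```

View pics/c13.png

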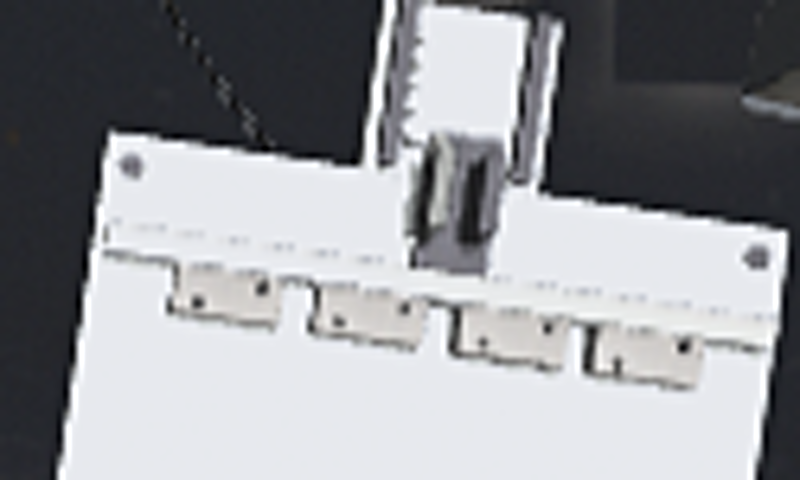

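Emit:
step_arm --series "0 0.2 0 -3 0 -0.6 0.3;0 0.2 0 -4.2 2 -0.9 0.3;0 0.2 0 -4.2 4 -0.9 0.3;0 0.2 0 -4.2 5.5 -0.9 0.3;0 0.2 0 -4.2 5.5 -0.9 0.3;0 0.2 0 -4.2 5.5 -0.9 0.3"

```text
time_s: 35.05
tcp_pos: [425.9, 315.8, 82.8]
orientation: [[-0.188, 0.001, 0.982], [-0.982, 0.001, -0.188], [-0.001, -1.0, 0.001]]
force: [0.7, 0.4, -2.0]
finger_gap: 11.6
```

```bash
python3 - <<'E'
from h import *
go([420.4,318.9,59],-10.6)
E
```

```text
tcp [425.9 315.8  82.8] phi -10.8 gap 11.6 t 35.0 | turn -0.25 (tilt fix x -0.07 z -0.06) shift [-0.19  2.38 -0.6 ] F [ 0.7  0.4 -2. ]
```

Emit:
step_arm --series "0 -0.2 0 0.3 0 -1 0.3;0 -0.2 0 0.3 1 -1 0.3;0 -0.2 0 0.3 2 -1 0.3;0 -0.2 0 0.3 2.4 -1 0.3;0 -0.2 0 0.3 2.4 -1 0.3;0 -0.2 0 0.3 2.4 -1 0.3"

```text
time_s: 35.8
tcp_pos: [414.7, 314.7, 58.6]
orientation: [[-0.184, -0.001, 0.983], [-0.983, -0.001, -0.184], [0.001, -1.0, -0.001]]
force: [-3.5, -1.6, 6.6]
finger_gap: 12.0
```

```bash
python3 - <<'E'
from h import *
go([415.6,314.7,58.6],-10.6)
E
```

```text
tcp [414.7 314.7  58.6] phi -10.6 gap 12.0 t 35.8 | turn -0.01 (tilt fix x 0.04 z 0.04) shift [-0.02 -0.    0.09] F [-3.5 -1.6  6.6]
```

Lying on the mat. Release and back away to the front-left, clear of the view.

Emit:
step_arm --series "0 0 0 0 -0.1 0 1.5;0 0 0 0 -0.1 0 3;0 0 0 0 -0.1 0 4;0 0 0 0 -3 0 4;0 0 0 0 -8 0 4;0 0 0 0 -14 0 4;0 0 0 0 -16 0 4;0 0 0 0 -16 0 4"

```text
time_s: 36.8
tcp_pos: [416.1, 315.4, 220.2]
orientation: [[-0.184, 0.004, 0.983], [-0.983, 0.003, -0.184], [-0.003, -1.0, 0.004]]
force: [0.6, 0.0, 0.5]
finger_gap: 40.0
```

Emit:
step_arm --series "0 0 0 5 -1 -1 4;0 0 0 10 -1 -2 4;0 0 0 15 -1 -2 4;0 0 0 20 -1 -2 4;0 0 0 25 -1 -2 4;0 0 0 25 -1 -2 4;0 0 0 25 -1 -2 4;0 0 0 25 -1 -2 4"

```text
time_s: 37.8
tcp_pos: [349.2, 73.8, 227.2]
orientation: [[-0.182, -0.001, 0.983], [-0.983, 0.0, -0.182], [0.0, -1.0, -0.002]]
force: [0.3, -0.2, 0.2]
finger_gap: 40.1
```

```bash
python3 - <<'E'
from h import *
f=grab('top','t6.npz');crop(f,130,95,310,180,2.58,'c14.png')
go([0,0,0])
E
```

```text
tcp [349.3  73.8 227.4] phi -10.5 gap 40.3 t 37.9 shift [ 13.61  22.78 -32.97] F [ 0.   0.8 -0.5]
```

View pics/c14.png

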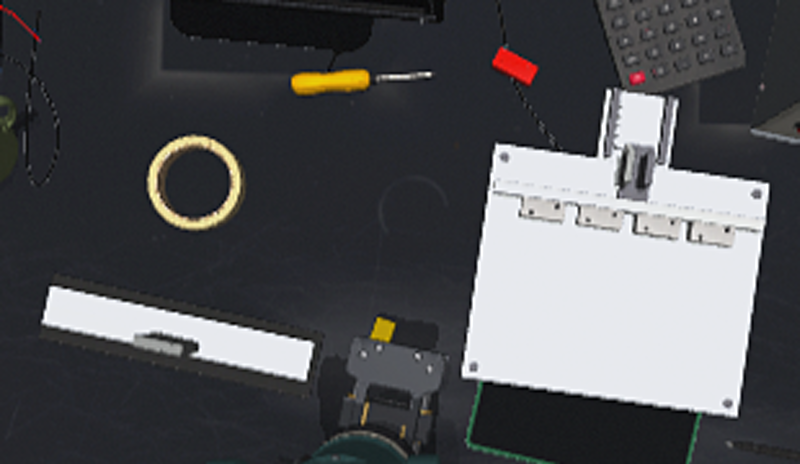

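```bash
python3 - <<'E'
from h import *
a=dict(np.load('t5.npz'));f=grab('top','t7.npz')
print('diff blanks region',np.abs(a['img'][160:195,320:422].astype(int)-f['img'][160:195,320:422]).max(2).max())
v=np.hstack([cv2.resize(f['img'][155:200,318:425],None,fx=7,fy=7,interpolation=cv2.INTER_CUBIC)]); w=cv2.resize(f['img'][195:250,140:262],(749,337),interpolation=cv2.INTER_CUBIC)
v=v[:, :749]; cv2.imwrite('pics/c15.png',np.vstack([v[:260],w[:337]]))
E
```

```text
diff blanks region 3
```

View pics/c15.png

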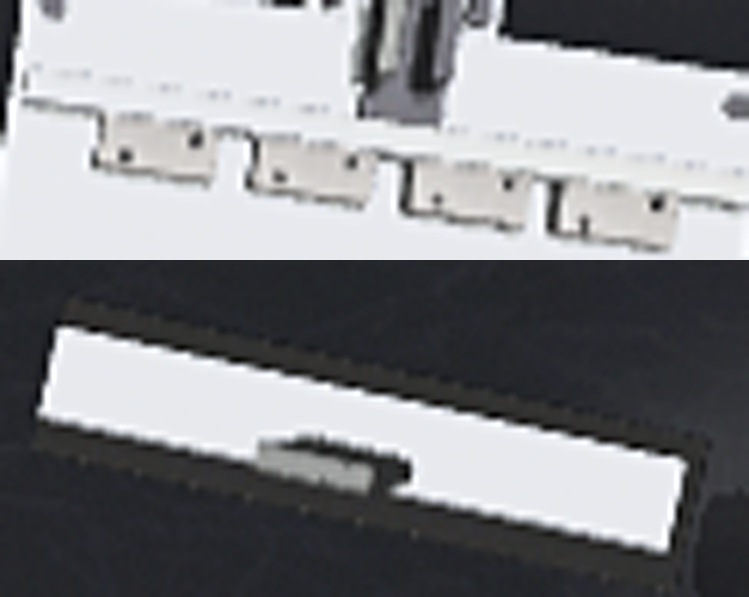

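The row lies flush along the fence, and the straightedge is on its mat and parallel to it. I'm handing in.

```bash
python3 -c "
from workcell import order; print(order.sign_off())"
```

```text
the job is handed in; nothing more can be done
None
```

The job is done and handed in at about 38 s of robot time. Nothing in my last checks failed or disagreed.

- **Fence:** I pinched the tab (gap about 22 mm, so fully squeezed) and slid the fence about 39–40 mm to its stop, where I read about 10 N. I then let go so the tab could spring back. I did not check the lock directly, but under the final push the fence stopped as a locked one would.
- **Blanks:** Four blanks were present, three on the left of the plate and one on the right. I laid them side by side about 10 cm from the fence.
- **Push:** I pushed all four as one row with the straightedge until it stopped moving at about 11 N, then pushed about 2 mm further without reading the force.
- **Straightedge:** I laid it back on its mat. I set it a few millimetres from where it started, to centre it better.

The last pictures show all four blanks flush along the fence and in line, not moved since the straightedge backed off. The straightedge lies inside the mat and parallel to it. The tape and screwdriver look where they were. The pen is only partly in the last picture, but the arm never went near it. The gripper touches nothing.

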